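# Clip the filter wheel onto its spindle

## Task

Fit the retaining clip to the microscope's filter-wheel unit: pick the smaller of the two open clips out of the parts tray, lay it flat on the wheel's face with its mouth towards the spindle, and push it sideways into the spindle's groove until it snaps fully home, then let go. Push firmly but gently (never more than 25 N on the wheel or spindle), and leave the larger clip and the other things on the bench where they are.

Things in the scene. Friction and masses are not known exactly. Their poses are not given: they have to be found in the camera images.
- clip: smaller open retaining clip: dark steel plate 5 mm thick with grey upright tab, 60 g, flat in the tray at the start. Origin: centre of its seat (where the spindle axis will be) at the plate's underside; z up, x points out of the mouth. Solid bridge x -25.5 to -9.5 mm, y +-20; ahead of it two springy arms along x at y +-14.5, ending at x 10.5. The bridge stops on the groove 0.5 mm past centre
- tab (a point): point inside the smaller clip's upright tab, on its centre line, 21 mm above the plate's underside and 32 mm behind the clip's origin. The tab is 12 mm wide (clip y), 20 mm long (clip x) and its top is 34 mm above the plate's underside; grip it across its 12 mm width. Axes as clip
- mouth (a point): middle of the smaller clip's mouth, 6.6 mm ahead of its origin, between two rounded bumps (radius 3.2 mm, centred 10.3 mm either side) on the arm ends; gap 14 mm at rest. The arms swing outwards on springs: forcing the 18 mm groove between the bumps takes about 7 to 11 N, then they snap shut behind it
- big_clip: the larger clip of the same form, its seat, bridge and arms 1.5 times as large (60 mm over the bridge, mouth 24 mm): too loose for this spindle, leave it in the tray. Origin and axes as for the smaller clip; its tab centre lies 37 mm behind its origin
- wheel: flat round aluminium filter wheel, 120 mm diameter, fixed upright steel spindle in its middle. Origin: on the spindle axis at the wheel's flat top face, 66 mm above the bench; z up, x the sliding direction, roughly away from the robot. The groove is the 18 mm diameter neck from the face up to 7 mm above it: the clip rides on the face into it with 2 mm headroom
- head (a point): top centre of the spindle's head, 13 mm above the wheel's face. The head is 25 mm in diameter and 6 mm high, over the groove. Axes as wheel
- unit: white base of the filter unit, 220 x 130 mm, fixed; origin at the centre of its underside, x as the wheel's. Wheel and spindle slide on it along +x: pushed that way they drag with 2.5 N for 10 to 55 mm (unknown) and stay where left, then meet the end stop through a spring buffer of 3 N/mm, 12 mm long. Across x they are rigid, so push along +x; the clip goes in only against the stop
- tray: white parts tray, fixed, 160 x 240 mm outside, walls 4 mm thick, 14 mm high. Origin: centre of its underside; the clips lie on its inner floor, 4 mm above the bench
- oil: small amber bottle, 26 mm diameter, 60 mm high, standing; origin at the centre of its underside. Leave it alone
- objective: steel lens objective standing on its mount, 32 mm diameter, 45 mm high; origin at the centre of its underside. Leave it alone
- slidebox: blue slide box 85 x 100 x 34 mm; origin at the centre of its underside. Leave it alone
- spacer: loose round brass spacer lying in the tray between the clips, 28 mm diameter, 6 mm high; origin at the centre of its underside. Leave it alone
- dish: round flat covered glass dish, 90 mm diameter, 16 mm high; origin at the centre of its underside. Leave it alone
- driver: small screwdriver lying on the bench, 160 mm long; origin near the middle of its underside. Leave it alone
Things that resemble listed ones, but are neither listed nor needed, are in the scene too. Leave any pink look-alike of the clip alone.

How it is judged:
By the outcome, as a careful person would: the job done as asked, in the order asked, and still so for the second after the job is handed in, with the robot touching nothing.
It also fails if it takes over 54 s, if anything falls off the work surface, if the arm or the gripper's body presses on something with over 40 N, if the wrist force passes 120 N, or if a joint passes its speed limit or range.

## Robot

A 6-joint arm with a two-finger parallel gripper is mounted at the origin on the work surface. World frame = base frame: x ahead of the robot, y to its left, z up, the work surface at z = 0. Lengths are in m, angles in rad, forces in N, time in s.
With the tool pointing down it reaches from about 0.375 to 0.975 m from the base axis. Payload 3.8 kg.
Tool frame: the origin (TCP) lies on the centre line of the jaws, within the pads' length; the fingertips stand 8 mm ahead of it and the grasp point (between the pads) lies 11 mm behind it; z points along the fingers, y is the direction in which the jaws open and shut (so a half turn about z gives the same grasp; the last joint's range is limited). The gripper opens to 85 mm and grips with 20 to 120 N. Pads are 22 mm wide; open, the fingers measure 114 mm over their backs; the gripper's body (76 mm by 85 mm) begins 54 mm behind the grasp point. The pads swing forward as they close: fully open they stand 13 mm farther back than shut.
Start: joints at [1.213, 0.264, 1.604, -0, 1.274, -0.037], TCP at [0.213, 0.641, 0.239] pointing down, gripper open.
Joint ranges: [-2.63, 2.63], [-0.94, 2.18], [0.31, 2.57], [-1.31, 4.45], [0, 2.66], [-2.55, 2.55]. Speed limits (rad/s): [2.57, 2.57, 3.14, 3.14, 3.14, 3.14].

## Interface

Orientations are given as a rotation vector (axis times angle).
In Python, from workcell import bot gives the robot as it stands.
- The arm moves only by the tool arm_command, never from a script. Its arguments are lists of equal length, an entry for each row: "slide": the shift along the tool's x, y, z in m, a list of three; "angular": the turn, a rotation vector about the tool's x, y, z in degrees, a list of three; "hand": the finger opening in m, from 0 to 0.0854. A call has exactly 8 rows; each row shifts and turns the pose as measured when the row begins, along the tool's axes as they then stand; what a row does not reach is not made up. A row lasts 1/10 s, in which the tool goes at most 50 mm and 8.59 degrees, less where a joint would pass 70% of its speed; a pose out of reach is approached as far as the arm can. A call is refused whole if a number of a shift passes 0.05 or a number of a turn 8.59, either way. A call with a gripper value outside its range is refused whole. The fingers move at their own pace and stop on an object; "squeeze" is the grip in N (left out, the last holds). Time passes only in rows, so rows that do not move let the fingers close, or fill a call up. It gives the time, the measured TCP pose, the force and the opening at its end, in the units of the state.
- bot.read_state(): the state, without advancing time (a new reading comes with each control period).
- bot.read_camera(name): name is "scene" or "top" or "wrist"; returns the picture (384x512x3 uint8, red, green, blue); there is no depth.
- bot.get_calibration(name): a dict with "fx", "fy", "cx", "cy" (pixels), "R" (3x3) and "t" (3): a world point X has camera coordinates R X + t. Camera axes: x right, y down, z forward; pixel columns grow to the right and rows downward; lengths in m; the calibration is good to about 2 mm. The wrist camera is an equidistant fisheye: a pixel r from the principal point sees the ray r / f radians off the axis. A picture is of the moment at which its call begins: read the wrist's pose just before it. get_calibration takes no time and is no camera call; for the wrist camera it gives the pose at the moment of the call.
- bot.finish_job(): hands the job in, once; it reports no verdict.
The state is a dict: "time": time; "q": joint angles; "joint_vel": joint speeds; "joint_torque": joint torques, N m; "tool_pos": TCP position; "tcp_rot": TCP orientation; "wrist_force": force on the tool from outside, world axes, zero at the start; "torque": the same for the moment, N m; "width": opening from 0.0 (shut) to 1.0 (fully open).
Only numpy, scipy, OpenCV 4.12 (cv2) and the standard library are available. Lean on these libraries where they do the work, as an engineer would, in place of code of your own. Each camera call takes 0.05 s, during which the arm holds its last target.

## Working session

There is one attempt and no reset: what is moved stays moved. The work goes in short steps, Python scripts to look and compute and a tool call to move; the robot and the scene stay as the last step left them, time stands still between calls to the robot, and variables do not carry over. Pictures are saved under pics/ and viewed, and the job is handed in when it is done.

Besides the shell and the picture viewer there is one more tool, called by a JSON object that holds its "name" and its "arguments", one argument or row to a line. arm_command: Moves the arm, as the interface text tells. Its arguments: {"type":"object","properties":{"slide":{"type":"array","items":{"type":"array","items":{"type":"number"}}},"angular":{"type":"array","items":{"type":"array","items":{"type":"number"}}},"hand":{"type":"array","items":{"type":"number"}},"squeeze":{"type":"number"}},"required":["slide","angular","hand"]}

```bash
ls; mkdir -p pics; python3 - <<'E'
from workcell import bot
import cv2
print(bot.read_state())
for n in ("scene","top","wrist"):
    c=bot.get_calibration(n); print(n,c)
    im=bot.read_camera(n); cv2.imwrite(f"pics/{n}0.png",im[:,:,::-1])
E
```

```text
pics
{'time': 0.0, 'q': array([ 1.21311676e+00,  2.64731896e-01,  1.60539557e+00, -9.03646822e-07,
        1.27371539e+00, -3.68487739e-02]), 'joint_vel': array([-0.00234067, -0.00034942, -0.00031014, -0.00083359,  0.00046149,
       -0.00020871]), 'joint_torque': array([ 1.13866507e-03, -5.15116990e+01, -3.67312145e+01,  9.94099582e-05,
        1.28962181e-02, -6.99825179e-06]), 'tool_pos': array([0.21257852, 0.63988424, 0.2379647 ]), 'tcp_rot': array([-0.50173018, -3.10082147,  0.00346583]), 'wrist_force': array([-0.36088092, -0.48308517,  0.42358261]), 'torque': array([-0.0050587 , -0.00868442,  0.03755328]), 'width': 0.9985844616933298}
scene {'fx': 415.86683876615155, 'fy': 415.86683876615155, 'cx': 256.04781097613176, 'cy': 193.18247497160723, 'R': array([[-0.81156263,  0.58398279,  0.01817112],
       [ 0.42411228,  0.61021148, -0.66915673],
       [-0.40186424, -0.535356  , -0.7428991 ]]), 't': array([ 0.46709211, -0.17066494,  1.34770664])}
top {'fx': 394.9083952595943, 'fy': 394.9083952595943, 'cx': 249.19799627026597, 'cy': 193.09995848542053, 'R': array([[-0.02662436, -0.99953551,  0.01482961],
       [-0.99659549,  0.02538224, -0.07844218],
       [ 0.07802933, -0.0168676 , -0.99680836]]), 't': array([-0.02404708,  0.55482184,  1.13860552])}
wrist {'fx': 297.3186396354542, 'fy': 297.3186396354542, 'cx': 258.382927893609, 'cy': 194.6688414955124, 'R': array([[ 0.31511531,  0.94905166, -0.00181179],
       [ 0.9164723 , -0.3038009 ,  0.26035273],
       [ 0.24653777, -0.08370158, -0.96551187]]), 't': array([-0.67330676, -0.03294076,  0.37804857])}
```

View pics/scene0.png

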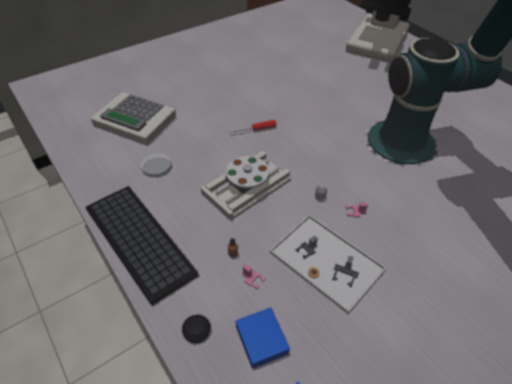

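View pics/top0.png

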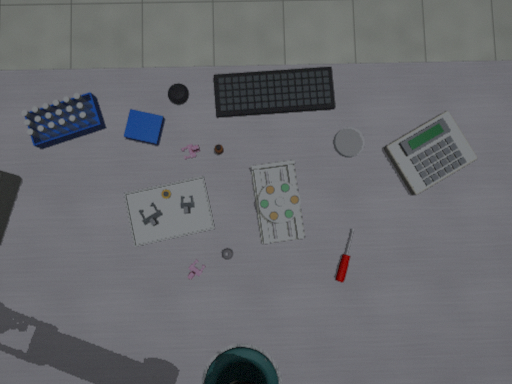

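View pics/wrist0.png

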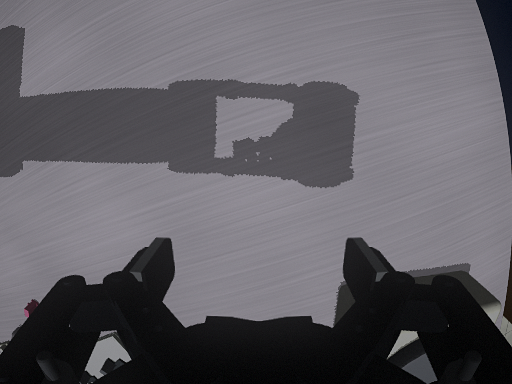

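```bash
python3 - <<'E'
import cv2,numpy as np
t=cv2.imread("pics/top0.png"); s=cv2.imread("pics/scene0.png")
a=cv2.resize(t[170:250,115:315],None,fx=4,fy=4,interpolation=cv2.INTER_CUBIC)
b=cv2.resize(s[150:310,190:390],None,fx=4,fy=3.5,interpolation=cv2.INTER_CUBIC)
cv2.imwrite("pics/tc.png",a); cv2.imwrite("pics/sc.png",b)
E
```

```text
(no output)
```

View pics/tc.png

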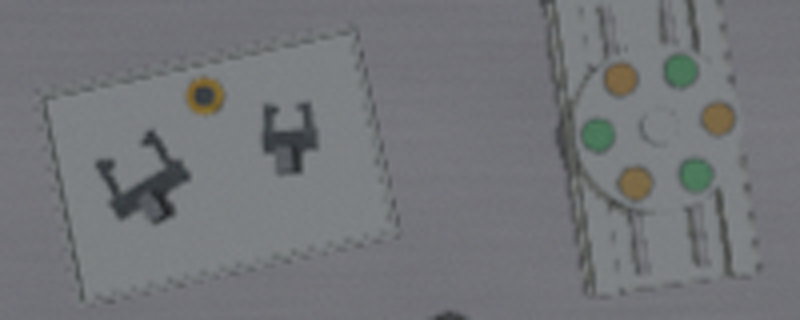

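View pics/sc.png

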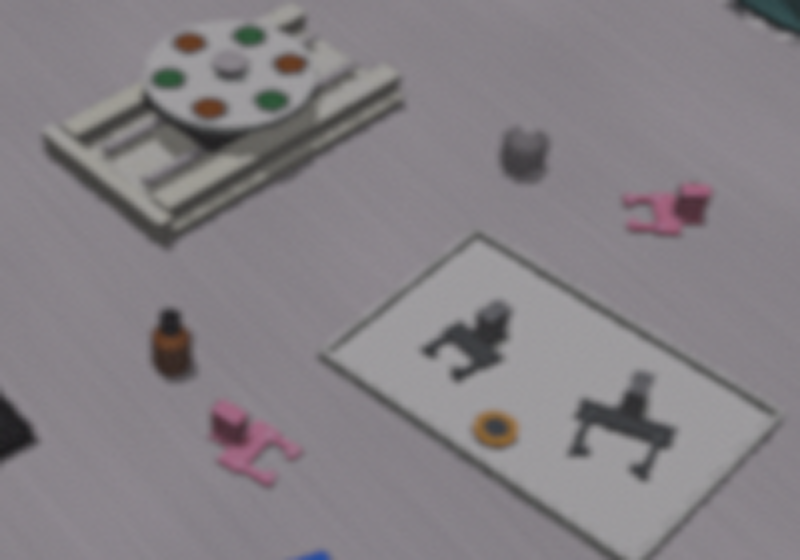

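```bash
cat > h.py <<'E'
import numpy as np, cv2
from workcell import bot
from scipy.spatial.transform import Rotation as Rn
def ray(c,u,v,fish=False):
    x=np.array([(u-c['cx'])/c['fx'],(v-c['cy'])/c['fy']])
    if fish:
        th=np.hypot(*x); d=np.r_[x/max(th,1e-9)*np.sin(th),np.cos(th)]
    else: d=np.r_[x,1.]
    R=np.array(c['R']); return -R.T@np.array(c['t']), R.T@d/np.linalg.norm(d)
def plane(c,u,v,z,fish=False):
    o,d=ray(c,u,v,fish); return o+d*(z-o[2])/d[2]
def tri(rays):
    A=0;b=0
    for o,d in rays:
        P=np.eye(3)-np.outer(d,d); A=A+P; b=b+P@o
    X=np.linalg.solve(A,b); return X,[np.linalg.norm((np.eye(3)-np.outer(d,d))@(X-o)) for o,d in rays]
def proj(c,X,fish=False):
    p=np.array(c['R'])@X+c['t']
    if fish:
        r=np.hypot(p[0],p[1]); th=np.arctan2(r,p[2]); return c['cx']+c['fx']*th*p[0]/r, c['cy']+c['fy']*th*p[1]/r
    return c['cx']+c['fx']*p[0]/p[2], c['cy']+c['fy']*p[1]/p[2]
E
python3 - <<'E'
from h import *
T=bot.get_calibration('top');S=bot.get_calibration('scene')
f=lambda u,v:(115+u/4,170+v/4)
g=lambda u,v:(190+u/4,150+v/3.5)
print("tab top",plane(T,*f(289,160),.038))
print("bumps",plane(T,*f(271,110),.008),plane(T,*f(304,107),.008))
print("bridge c",plane(T,*f(290,138),.009))
print("head",plane(T,*f(660,127),.079),tri([ray(T,*f(660,127)),ray(S,*g(231,63))]))
print("unit corners",[plane(T,*f(a,b),.045) for a,b in((590,292),(758,270),(545,2))])
print("tray corners",[plane(T,*f(a,b),.014) for a,b in((42,97),(355,32),(398,235),(85,300))])
st=bot.read_state(); R=Rn.from_rotvec(st['tcp_rot']).as_matrix();print(R,st['time'])
W=bot.get_calibration('wrist');Rc=np.array(W['R']);o=-Rc.T@W['t']
print("cam in tool",R.T@(o-st['tool_pos']),R.T@Rc.T)
E
```

```text
tab top [0.50846412 0.14156124 0.038     ]
bumps [0.54703797 0.15855493 0.008     ] [0.54864162 0.13412428 0.008     ]
bridge c [0.52585433 0.14466932 0.009     ]
head [ 0.52313259 -0.1228728   0.079     ] (array([ 0.52140203, -0.12181755,  0.06924562]), [np.float64(0.002986962418254485), np.float64(0.00298696241825462)])
unit corners [array([ 0.40846301, -0.07224458,  0.045     ]), array([ 0.42079948, -0.19289253,  0.045     ]), array([ 0.61762827, -0.04578269,  0.045     ])]
tray corners [array([0.56051095, 0.3256442 , 0.014     ]), array([0.60292339, 0.09481259, 0.014     ]), array([0.45232534, 0.06596724, 0.014     ]), array([0.41123691, 0.29476606, 0.014     ])]
[[-9.48988050e-01  3.15311342e-01 -6.62892309e-04]
 [ 3.15312027e-01  9.48986478e-01 -1.72899368e-03]
 [ 8.39045224e-05 -1.84981225e-03 -9.99998286e-01]] 0.15
cam in tool [ 0.06674437 -0.00064483 -0.1343318 ] [[ 2.06844329e-04 -9.65488860e-01 -2.60444270e-01]
 [ 9.99999930e-01  1.18497897e-04  3.54916292e-04]
 [-3.11805628e-04 -2.60444325e-01  9.65488817e-01]]
```

```bash
cat >> h.py <<'E'
def tool(): 
    st=bot.read_state(); R=Rn.from_rotvec(st['tcp_rot']).as_matrix()
    return np.array(st['tool_pos']),R,st
def plan(p,yawdeg,n=8,maxs=.045,frac=False):
    "rows to bring TCP to p, tool x at yaw, pointing down"
    pos,R,st=tool(); y=np.radians(yawdeg)
    Rt=np.array([[np.cos(y),np.sin(y),0],[np.sin(y),-np.cos(y),0],[0,0,-1.]])
    rv=Rn.from_matrix(R.T@Rt).as_rotvec(degrees=True)
    dp=np.array(p)-pos
    N=max(n,int(np.ceil(np.abs(rv).max()/8.5)),int(np.ceil(np.linalg.norm(dp)/maxs)))
    print('pos',pos.round(4),'t',round(st['time'],2),'rows',N,'rv',rv.round(2),'F',st['wrist_force'].round(1),'w',round(st['width'],3))
    Rc=R.copy();sl=[]
    for i in range(min(N,8)):
        sl.append((Rc.T@(dp/N)).round(4).tolist()); Rc=Rc@Rn.from_rotvec(rv/N,degrees=True).as_matrix()
    print('slide',sl);print('ang/row',(rv/N).round(2))
E
python3 -c "
from h import *
plan([.53,.143,.24],7)"
```

```text
pos [0.2126 0.64   0.2382] t 0.15 rows 19 rv [-4.0000e-02  1.4000e-01  1.5462e+02] F [-0.   0.6  0.4] w 1.003
slide [[-0.0241, -0.0196, -0.0001], [-0.0266, -0.0159, -0.0001], [-0.0286, -0.012, -0.0001], [-0.03, -0.0078, -0.0001], [-0.0308, -0.0035, -0.0001], [-0.031, 0.0009, -0.0001], [-0.0306, 0.0053, -0.0001], [-0.0295, 0.0095, -0.0001]]
ang/row [-0.    0.01  8.14]
```

{"name": "arm_command", "arguments": {
  "slide": [
    [-0.024,-0.02,0],
    [-0.027,-0.016,0],
    [-0.029,-0.012,0],
    [-0.03,-0.008,0],
    [-0.031,-0.0035,0],
    [-0.031,0.001,0],
    [-0.031,0.005,0],
    [-0.03,0.0095,0]
  ],
  "angular": [
    [0,0,8.2],
    [0,0,8.2],
    [0,0,8.2],
    [0,0,8.2],
    [0,0,8.2],
    [0,0,8.2],
    [0,0,8.2],
    [0,0,8.2]
  ],
  "hand": [0.085,0.085,0.085,0.085,0.085,0.085,0.085,0.085],
  "squeeze": 40
}}

```text
time: 0.95
tool_pos: [0.343, 0.4203, 0.2341]
tcp_rot: [2.145, 2.294, -0.011]
wrist_force: [-0.4, 0.1, 0.4]
width: 0.993
```

```bash
python3 -c "
from h import *
plan([.53,.143,.24],7)"
```

```text
pos [0.343  0.4203 0.2341] t 0.95 rows 11 rv [4.000e-02 4.300e-01 8.682e+01] F [-0.4  0.1  0.4] w 0.993
slide [[-0.0263, 0.0153, -0.0005], [-0.0239, 0.0187, -0.0005], [-0.0211, 0.0219, -0.0005], [-0.0179, 0.0246, -0.0005], [-0.0144, 0.0268, -0.0005], [-0.0106, 0.0285, -0.0005], [-0.0066, 0.0297, -0.0005], [-0.0024, 0.0303, -0.0005]]
ang/row [0.   0.04 7.89]
```

{"name": "arm_command", "arguments": {
  "slide": [
    [-0.026,0.015,0],
    [-0.024,0.019,0],
    [-0.021,0.022,0],
    [-0.018,0.025,0],
    [-0.0145,0.027,0],
    [-0.011,0.0285,0],
    [-0.007,0.03,0],
    [-0.0025,0.03,0]
  ],
  "angular": [
    [0,0,8.3],
    [0,0,8.3],
    [0,0,8.3],
    [0,0,8.3],
    [0,0,8.3],
    [0,0,8.3],
    [0,0,8.3],
    [0,0,8.3]
  ],
  "hand": [0.085,0.085,0.085,0.085,0.085,0.085,0.085,0.085]
}}

```text
time: 1.75
tool_pos: [0.4725, 0.2017, 0.2328]
tcp_rot: [3.061, 0.68, -0.012]
wrist_force: [0.1, 0.6, -0.1]
width: 0.994
```

```bash
python3 -c "
from h import *
plan([.53,.143,.24],7)"
```

```text
pos [0.4725 0.2017 0.2328] t 1.75 rows 8 rv [ 0.31  0.46 18.05] F [ 0.1  0.6 -0.1] w 0.994
slide [[0.0034, 0.0097, -0.0009], [0.0038, 0.0096, -0.0009], [0.0041, 0.0094, -0.0009], [0.0045, 0.0092, -0.0009], [0.0049, 0.009, -0.0009], [0.0052, 0.0088, -0.0009], [0.0056, 0.0086, -0.0009], [0.0059, 0.0084, -0.0009]]
ang/row [0.04 0.06 2.26]
```

{"name": "arm_command", "arguments": {
  "slide": [
    [0.004,0.011,-0.001],
    [0.004,0.011,-0.001],
    [0.005,0.011,-0.001],
    [0.005,0.011,-0.001],
    [0.006,0.0105,-0.001],
    [0.006,0.0105,-0.001],
    [0.006,0.01,-0.001],
    [0,0,0]
  ],
  "angular": [
    [0,0.1,2.7],
    [0,0.1,2.7],
    [0,0.1,2.7],
    [0,0.1,2.7],
    [0,0.1,2.7],
    [0,0,2.7],
    [0,0,2.7],
    [0,0,0]
  ],
  "hand": [0.085,0.085,0.085,0.085,0.085,0.085,0.085,0.085]
}}

```text
time: 2.55
tool_pos: [0.5326, 0.1327, 0.2395]
tcp_rot: [3.133, 0.123, 0.002]
wrist_force: [0.8, 0.2, 0.9]
width: 0.995
```

```bash
python3 - <<'E'
from h import *
import pickle
plan([.53,.143,.24],7)
c=bot.get_calibration('wrist'); im=bot.read_camera('wrist')
pickle.dump(c,open('w1.pkl','wb'))
cv2.imwrite('pics/w1.png',im[:,:,::-1])
E
```

```text
pos [0.5326 0.1327 0.2395] t 2.55 rows 8 rv [ 0.35 -0.04 -2.5 ] F [0.8 0.2 0.9] w 0.995
slide [[-0.0002, -0.0013, -0.0001], [-0.0002, -0.0013, -0.0001], [-0.0002, -0.0013, -0.0001], [-0.0002, -0.0013, -0.0001], [-0.0002, -0.0013, -0.0001], [-0.0002, -0.0013, -0.0001], [-0.0002, -0.0013, -0.0001], [-0.0002, -0.0013, -0.0001]]
ang/row [ 0.04 -0.   -0.31]
```

View pics/w1.png

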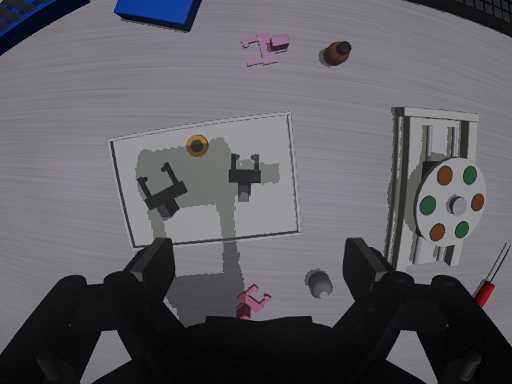

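```bash
python3 - <<'E'
import cv2,numpy as np
t=cv2.imread("pics/w1.png")
a=cv2.resize(t[140:215,205:285],None,fx=8,fy=8,interpolation=cv2.INTER_CUBIC)
a=cv2.convertScaleAbs(a,alpha=1.6)
cv2.imwrite("pics/w1c.png",a)
b=cv2.resize(t[100:270,385:495],None,fx=3.5,fy=3.5,interpolation=cv2.INTER_CUBIC)
cv2.imwrite("pics/w1u.png",b)
E
```

```text
(no output)
```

View pics/w1c.png

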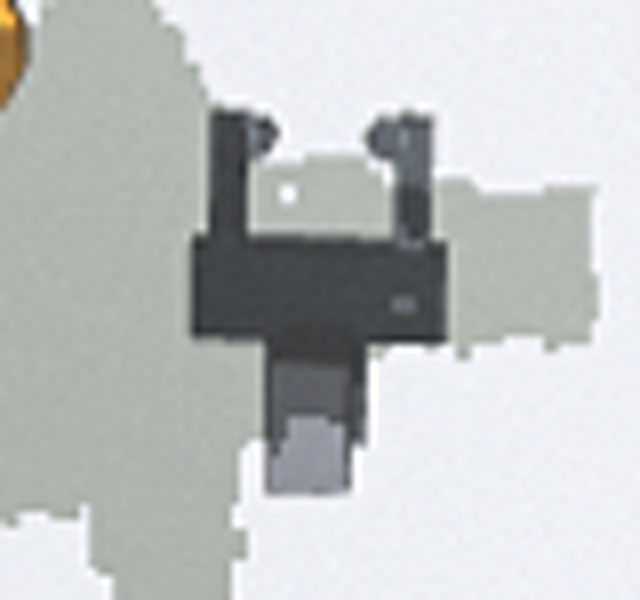

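View pics/w1u.png

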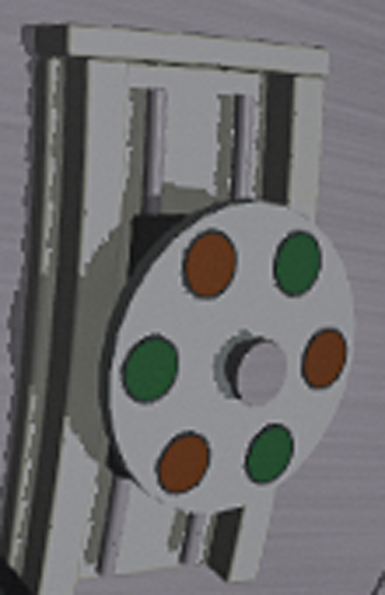

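```bash
python3 - <<'E'
from h import *
import pickle
c=pickle.load(open('w1.pkl','rb'))
f=lambda u,v:(205+u/8-.06*0,140+v/8)
P={k:plane(c,*f(*uv),.009,True) for k,uv in dict(fl=(194,238),fr=(448,238),bl=(192,335),br=(446,340),al=(210,110),ar=(434,114)).items()}
for k in P: print(k,P[k].round(4))
print(np.linalg.norm(P['fl']-P['fr']),np.linalg.norm(P['fl']-P['bl']))
y=(P['fl']+P['bl']-P['fr']-P['br'])[:2]; print('yaw from y',np.degrees(np.arctan2(-y[0],y[1])))
# least squares rigid fit
loc=np.array([[-9.5,20],[-9.5,-20],[-25.5,20],[-25.5,-20],[10.5,17.2],[10.5,-17.2]])/1e3
W=np.array([P[k][:2] for k in('fl','fr','bl','br','al','ar')])
for sel in (slice(0,4),slice(0,6)):
    a,b=loc[sel],W[sel];am,bm=a.mean(0),b.mean(0)
    U,s,V=np.linalg.svd((a-am).T@(b-bm)); Ro=(U@V).T
    o=bm-Ro@am; yaw=np.degrees(np.arctan2(Ro[1,0],Ro[0,0])); print('origin',o,'yaw',yaw,'tab',o+Ro@[-.032,0], 'res',((a-am)@Ro.T+bm-b).round(4).tolist())
tt=[plane(c,*f(*uv),.038,True) for uv in((265,492),(350,492),(350,420),(288,418))]; print('tabtop',tt,np.mean(tt,0))
# spindle head from wheel etc
g=lambda u,v:(385+u/3.5,100+v/3.5)
h=plane(c,*g(262,373),.079,True);print('head',h)
m=(cv2.imread('pics/w1.png'))
hs=cv2.cvtColor(m,cv2.COLOR_BGR2HSV)
cols=[]
for lo,hi in(((5,120,40),(20,255,255)),((45,80,40),(85,255,255))):
    mk=cv2.inRange(hs,lo,hi);mk[:,:400]=0;mk[:160]=0;mk[250:]=0
    n,l,s,ce=cv2.connectedComponentsWithStats(mk)
    for i in range(1,n):
        if s[i,4]>60: cols.append(plane(c,*ce[i],.066,True)); print(ce[i],s[i,4],cols[-1])
cols=np.array(cols);print('wheel centre',cols.mean(0),np.linalg.norm(cols-cols.mean(0),axis=1))
# unit edges at top back bar
for uv in((68,22),(328,48),(68,55),(328,75)): print(plane(c,*g(*uv),.04,True))
E
```

```text
fl [0.5284 0.1674 0.009 ]
fr [0.5314 0.1278 0.009 ]
bl [0.5129 0.1668 0.009 ]
br [0.5151 0.1268 0.009 ]
al [0.5487 0.1661 0.009 ]
ar [0.5507 0.1316 0.009 ]
0.03964875130735378 0.01554670927811921
yaw from y 3.7584274022654616
origin [0.5394235  0.14831549] yaw 3.630632342969299 tab [0.50748773 0.14628912] res [[0.0003, 0.0003], [-0.0002, -0.0001], [-0.0002, -0.0001], [0.0001, -0.0001]]
origin [0.53935238 0.14824184] yaw 3.472485828196614 tab [0.50741113 0.14630362] res [[0.0002, 0.0003], [-0.0003, -0.0001], [-0.0002, -0.0001], [-0.0, -0.0001], [0.0001, -0.0001], [0.0002, 0.0002]]
tabtop [array([0.496729  , 0.15248577, 0.038     ]), array([0.49770515, 0.13998623, 0.038     ]), array([0.50863629, 0.1407545 , 0.038     ]), array([0.50823962, 0.14981153, 0.038     ])] [0.50282751 0.14575951 0.038     ]
head [ 0.52196823 -0.12036065  0.079     ]
[444.62433862 175.2962963 ] 189 [ 0.55641101 -0.09477461  0.066     ]
[477.32352941 202.16911765] 136 [ 0.52667825 -0.16299735  0.066     ]
[437.04402516 232.06918239] 159 [ 0.48247503 -0.1030141   0.066     ]
[469.68322981 174.98757764] 161 [ 0.5613122  -0.13752307  0.066     ]
[427.7025641  205.09230769] 195 [ 0.51724289 -0.07757394  0.066     ]
[461.67832168 229.44055944] 143 [ 0.48727505 -0.1459173   0.066     ]
wheel centre [ 0.52189907 -0.12030006  0.066     ] [0.04292578 0.04296393 0.04304718 0.04301194 0.04297909 0.04307047]
[ 0.63100463 -0.03741391  0.04      ]
[ 0.64471264 -0.1613773   0.04      ]
[ 0.61954432 -0.03875014  0.04      ]
[ 0.6341576  -0.16296311  0.04      ]
```

```bash
python3 -c "
from h import *
plan([.5074,.1463,.10],3.5,n=7)"
```

```text
pos [0.532  0.1332 0.2393] t 2.6 rows 7 rv [ 0.33 -0.02  1.08] F [ 0.6  0.  -0.4] w 0.992
slide [[-0.0034, -0.0023, 0.0199], [-0.0034, -0.0022, 0.0199], [-0.0034, -0.0022, 0.0199], [-0.0034, -0.0022, 0.0199], [-0.0034, -0.0022, 0.0199], [-0.0034, -0.0021, 0.0199], [-0.0034, -0.0021, 0.0199]]
ang/row [ 0.05 -0.    0.15]
```

{"name": "arm_command", "arguments": {
  "slide": [
    [-0.0034,-0.0022,0.02],
    [-0.0034,-0.0022,0.02],
    [-0.0034,-0.0022,0.02],
    [-0.0034,-0.0022,0.02],
    [-0.0034,-0.0022,0.02],
    [-0.0034,-0.0022,0.02],
    [-0.0034,-0.0022,0.02],
    [0,0,0]
  ],
  "angular": [
    [0.05,0,0.15],
    [0.05,0,0.15],
    [0.05,0,0.15],
    [0.05,0,0.15],
    [0.05,0,0.15],
    [0.05,0,0.15],
    [0.05,0,0.15],
    [0,0,0]
  ],
  "hand": [0.045,0.045,0.045,0.045,0.045,0.045,0.045,0.045]
}}

```text
time: 3.4
tool_pos: [0.5057, 0.1506, 0.096]
tcp_rot: [-3.136, -0.103, -0.003]
wrist_force: [-0.5, 0.4, -1.2]
width: 0.528
```

```bash
python3 - <<'E'
from h import *
import pickle
plan([.5074,.1463,.021],3.5)
c=bot.get_calibration('wrist'); im=bot.read_camera('wrist')
pickle.dump(c,open('w2.pkl','wb'))
cv2.imwrite('pics/w2.png',im[:,:,::-1])
E
```

```text
pos [0.5057 0.1506 0.096 ] t 3.4 rows 8 rv [-0.21 -0.11  0.26] F [-0.5  0.4 -1.2] w 0.528
slide [[0.0002, 0.0006, 0.0094], [0.0002, 0.0006, 0.0094], [0.0002, 0.0006, 0.0094], [0.0002, 0.0006, 0.0094], [0.0002, 0.0006, 0.0094], [0.0002, 0.0006, 0.0094], [0.0002, 0.0006, 0.0094], [0.0002, 0.0006, 0.0094]]
ang/row [-0.03 -0.01  0.03]
```

View pics/w2.png

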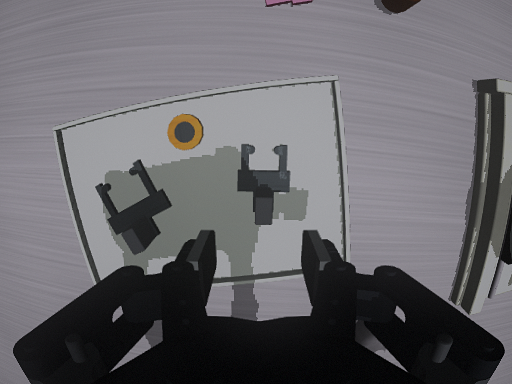

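```bash
python3 - <<'E'
import cv2
t=cv2.imread("pics/w2.png")
a=cv2.resize(t[138:230,225:305],None,fx=6.5,fy=6.5,interpolation=cv2.INTER_CUBIC)
cv2.imwrite("pics/w2c.png",cv2.convertScaleAbs(a,alpha=1.6))
E
```

```text
(no output)
```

View pics/w2c.png

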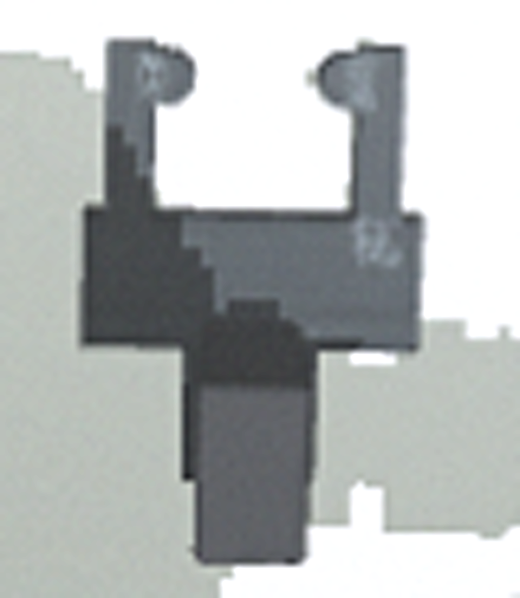

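```bash
cat >>h.py <<'E'
def fit(loc,W):
    a=np.array(loc);b=np.array(W);am,bm=a.mean(0),b.mean(0)
    U,s,V=np.linalg.svd((a-am).T@(b-bm)); Ro=(U@V).T; o=bm-Ro@am
    return o,np.degrees(np.arctan2(Ro[1,0],Ro[0,0])),Ro,((a-am)@Ro.T+bm-b)
LOC=np.array([[-9.5,20],[-9.5,-20],[-25.5,20],[-25.5,-20],[10.5,17.2],[10.5,-17.2]])/1e3
E
python3 - <<'E'
from h import *
import pickle
c=pickle.load(open('w2.pkl','rb'))
f=lambda u,v:(225+u/6.5,138+v/6.5)
W=[plane(c,*f(*uv),.009,True)[:2] for uv in((84,206),(425,214),(82,343),(420,347),(106,41),(405,47))]
o,y,Ro,r=fit(LOC,W);print(o,y,'tab',o+Ro@[-.032,0],r.round(4).tolist())
tt=[plane(c,*f(*uv),.038,True) for uv in((197,385),(312,388),(308,562),(197,560))]; print('tabtop',np.round(tt,4).tolist(),np.mean(tt,0))
E
```

```text
[0.53947264 0.14849286] 2.950891582732256 tab [0.50751507 0.1468455 ] [[-0.0004, 0.0002], [-0.0001, 0.0], [0.0001, -0.0], [-0.0001, 0.0], [0.0002, -0.0001], [0.0004, -0.0001]]
tabtop [[0.5168, 0.1534, 0.038], [0.5172, 0.1415, 0.038], [0.498, 0.1404, 0.038], [0.4975, 0.1522, 0.038]] [0.5073792  0.14683855 0.038     ]
```

{"name": "arm_command", "arguments": {
  "slide": [
    [0.0004,0.0008,0.01],
    [0.0004,0.0008,0.01],
    [0.0004,0.0008,0.01],
    [0.0004,0.0007,0.01],
    [0,0.0007,0.01],
    [0,0,0.01],
    [0,0,0.005],
    [0,0,0]
  ],
  "angular": [
    [-0.05,0,0.1],
    [-0.05,0,0.1],
    [-0.05,0,0.1],
    [-0.05,0,0.1],
    [0,0,0.1],
    [0,0,0],
    [0,0,0],
    [0,0,0]
  ],
  "hand": [0.045,0.045,0.045,0.045,0.045,0.045,0.045,0.045]
}}

```text
time: 4.25
tool_pos: [0.5134, 0.1478, 0.0309]
tcp_rot: [-3.138, -0.089, -0.018]
wrist_force: [-0.3, 0.4, -1.0]
width: 0.526
```

```bash
python3 - <<'E'
from h import *
plan([.5075,.1467,.021],3.1)
plan([.5075,.1467,.021],3.1)
E
```

```text
pos [0.5134 0.1478 0.0309] t 4.25 rows 8 rv [-0.09 -0.64  0.14] F [-0.3  0.4 -1. ] w 0.526
slide [[-0.0008, 0.0001, 0.0012], [-0.0008, 0.0001, 0.0012], [-0.0008, 0.0001, 0.0012], [-0.0008, 0.0001, 0.0012], [-0.0008, 0.0001, 0.0012], [-0.0007, 0.0001, 0.0012], [-0.0007, 0.0001, 0.0012], [-0.0007, 0.0001, 0.0012]]
ang/row [-0.01 -0.08  0.02]
pos [0.5134 0.1478 0.0309] t 4.25 rows 8 rv [-0.09 -0.64  0.14] F [-0.3  0.4 -1. ] w 0.526
slide [[-0.0008, 0.0001, 0.0012], [-0.0008, 0.0001, 0.0012], [-0.0008, 0.0001, 0.0012], [-0.0008, 0.0001, 0.0012], [-0.0008, 0.0001, 0.0012], [-0.0007, 0.0001, 0.0012], [-0.0007, 0.0001, 0.0012], [-0.0007, 0.0001, 0.0012]]
ang/row [-0.01 -0.08  0.02]
```

{"name": "arm_command", "arguments": {
  "slide": [
    [-0.002,0.0005,0],
    [-0.002,0.0005,0.002],
    [-0.002,0,0.002],
    [0,0,0.002],
    [0,0,0.002],
    [0,0,0.002],
    [0,0,0],
    [0,0,0]
  ],
  "angular": [
    [0,-0.2,0.1],
    [0,-0.2,0],
    [0,-0.2,0],
    [0,-0.1,0],
    [0,0,0],
    [0,0,0],
    [0,0,0],
    [0,0,0]
  ],
  "hand": [0.045,0.045,0.045,0.045,0.045,0.045,0.045,0.045]
}}

```text
time: 5.05
tool_pos: [0.5082, 0.1467, 0.0213]
tcp_rot: [-3.138, -0.086, -0.001]
wrist_force: [0.0, 0.2, -0.1]
width: 0.525
```

```bash
python3 - <<'E'
from h import *
plan([.5075,.1467,.021],3.1)
im=bot.read_camera('wrist')
cv2.imwrite('pics/w3.png',im[:,:,::-1])
E
```

```text
pos [0.5082 0.1467 0.0213] t 5.05 rows 8 rv [-0.11 -0.03  0.04] F [ 0.   0.2 -0.1] w 0.525
slide [[-0.0001, -0.0, 0.0], [-0.0001, -0.0, 0.0], [-0.0001, -0.0, 0.0], [-0.0001, -0.0, 0.0], [-0.0001, -0.0, 0.0], [-0.0001, -0.0, 0.0], [-0.0001, -0.0, 0.0], [-0.0001, -0.0, 0.0]]
ang/row [-0.01 -0.    0.  ]
```

View pics/w3.png

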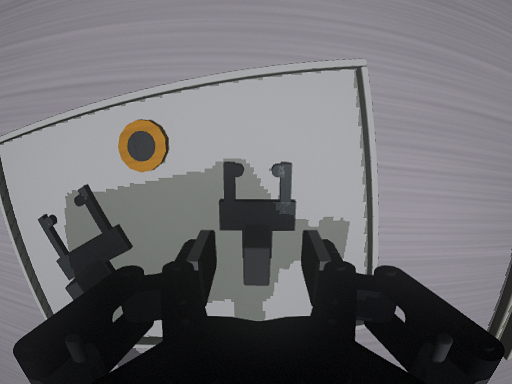

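{"name": "arm_command", "arguments": {
  "slide": [
    [0,0,0],
    [0,0,0],
    [0,0,0],
    [0,0,0],
    [0,0,0],
    [0,0,0],
    [0,0,0],
    [0,0,0]
  ],
  "angular": [
    [0,0,0],
    [0,0,0],
    [0,0,0],
    [0,0,0],
    [0,0,0],
    [0,0,0],
    [0,0,0],
    [0,0,0]
  ],
  "hand": [0.025,0.015,0.005,0.005,0.005,0.005,0.005,0.005],
  "squeeze": 50
}}

```text
time: 5.9
tool_pos: [0.5084, 0.1468, 0.0216]
tcp_rot: [-3.138, -0.086, -0.002]
wrist_force: [0.1, -0.2, 0.5]
width: 0.13
```

```bash
python3 - <<'E'
from h import *
plan([.5075,.1467,.12],3.1)
im=bot.read_camera('wrist')
cv2.imwrite('pics/w4.png',im[:,:,::-1])
E
```

```text
pos [0.5084 0.1468 0.0216] t 5.9 rows 8 rv [-0.12 -0.06  0.04] F [ 0.1 -0.2  0.5] w 0.13
slide [[-0.0001, -0.0, -0.0123], [-0.0001, -0.0, -0.0123], [-0.0001, -0.0, -0.0123], [-0.0001, -0.0, -0.0123], [-0.0001, -0.0, -0.0123], [-0.0001, -0.0, -0.0123], [-0.0001, -0.0, -0.0123], [-0.0001, -0.0, -0.0123]]
ang/row [-0.01 -0.01  0.01]
```

View pics/w4.png

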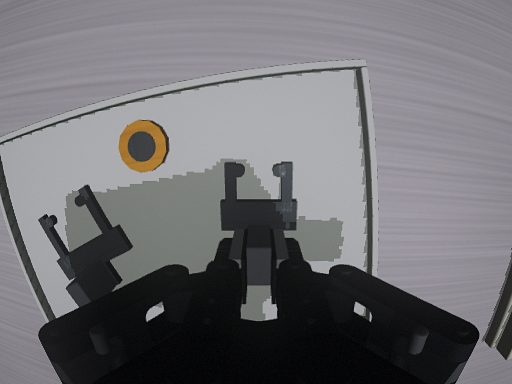

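{"name": "arm_command", "arguments": {
  "slide": [
    [0,0,-0.005],
    [0,0,-0.015],
    [0,0,-0.02],
    [0,0,-0.025],
    [0,0,-0.03],
    [0,0,-0.025],
    [0,0,-0.02],
    [0,0,0]
  ],
  "angular": [
    [0,0,0],
    [0,0,0],
    [0,0,0],
    [0,0,0],
    [0,0,0],
    [0,0,0],
    [0,0,0],
    [0,0,0]
  ],
  "hand": [0.005,0.005,0.005,0.005,0.005,0.005,0.005,0.005]
}}

```text
time: 6.75
tool_pos: [0.5063, 0.146, 0.1668]
tcp_rot: [-3.139, -0.086, 0.005]
wrist_force: [1.4, 0.2, -0.7]
width: 0.13
```

```bash
python3 - <<'E'
from h import *
plan([.461,-.127,.17],6.5)
E
```

```text
pos [0.5063 0.146  0.1668] t 6.75 rows 8 rv [-0.08  0.18 -3.36] F [ 1.4  0.2 -0.7] w 0.13
slide [[-0.0075, 0.0338, -0.0004], [-0.0078, 0.0337, -0.0004], [-0.008, 0.0336, -0.0004], [-0.0083, 0.0336, -0.0004], [-0.0085, 0.0335, -0.0004], [-0.0088, 0.0335, -0.0004], [-0.009, 0.0334, -0.0004], [-0.0093, 0.0333, -0.0004]]
ang/row [-0.01  0.02 -0.42]
```

{"name": "arm_command", "arguments": {
  "slide": [
    [-0.004,0.018,0],
    [-0.0078,0.034,0],
    [-0.008,0.037,0],
    [-0.0083,0.037,0],
    [-0.0085,0.037,0],
    [-0.009,0.037,0],
    [-0.009,0.034,0],
    [-0.009,0.03,0]
  ],
  "angular": [
    [0,0,-0.4],
    [0,0,-0.4],
    [0,0,-0.4],
    [0,0,-0.5],
    [0,0,-0.5],
    [0,0,-0.5],
    [0,0,-0.5],
    [0,0,-0.5]
  ],
  "hand": [0.005,0.005,0.005,0.005,0.005,0.005,0.005,0.005]
}}

```text
time: 7.55
tool_pos: [0.4607, -0.1271, 0.1591]
tcp_rot: [-3.13, -0.205, 0.014]
wrist_force: [0.2, -0.1, -0.2]
width: 0.128
```

```bash
python3 - <<'E'
from h import *
plan([.461,-.127,.165],6.5)
E
```

```text
pos [ 0.4607 -0.1271  0.1591] t 7.55 rows 8 rv [-0.28  0.48  0.99] F [ 0.2 -0.1 -0.2] w 0.128
slide [[0.0, -0.0, -0.0007], [0.0, -0.0, -0.0007], [0.0, -0.0, -0.0007], [0.0, -0.0, -0.0007], [0.0, -0.0, -0.0007], [0.0, -0.0, -0.0007], [0.0, -0.0, -0.0007], [0.0, -0.0, -0.0007]]
ang/row [-0.04  0.06  0.12]
```

Settle and look.

{"name": "arm_command", "arguments": {
  "slide": [
    [0,0,-0.003],
    [0,0,-0.003],
    [0,0,0],
    [0,0,0],
    [0,0,0],
    [0,0,0],
    [0,0,0],
    [0,0,0]
  ],
  "angular": [
    [-0.1,0.2,0.4],
    [-0.1,0.2,0.3],
    [0,0,0.2],
    [0,0,0],
    [0,0,0],
    [0,0,0],
    [0,0,0],
    [0,0,0]
  ],
  "hand": [0.005,0.005,0.005,0.005,0.005,0.005,0.005,0.005]
}}

```text
time: 8.35
tool_pos: [0.4584, -0.1258, 0.1614]
tcp_rot: [-3.133, -0.178, 0.01]
wrist_force: [0.5, 0.3, -1.0]
width: 0.132
```

```bash
python3 - <<'E'
from h import *
import pickle
plan([.461,-.127,.165],6.5)
c=bot.get_calibration('wrist'); im=bot.read_camera('wrist')
pickle.dump((c,tool()),open('w5.pkl','wb'))
cv2.imwrite('pics/w5.png',im[:,:,::-1])
cv2.imwrite('pics/s5.png',bot.read_camera('scene')[:,:,::-1])
E
```

```text
pos [ 0.4584 -0.1258  0.1614] t 8.35 rows 8 rv [-0.23  0.37  0.  ] F [ 0.5  0.3 -1. ] w 0.132
slide [[0.0003, 0.0002, -0.0004], [0.0003, 0.0002, -0.0004], [0.0003, 0.0002, -0.0004], [0.0003, 0.0002, -0.0004], [0.0003, 0.0002, -0.0004], [0.0003, 0.0002, -0.0004], [0.0003, 0.0002, -0.0004], [0.0003, 0.0002, -0.0004]]
ang/row [-0.03  0.05  0.  ]
```

View pics/w5.png

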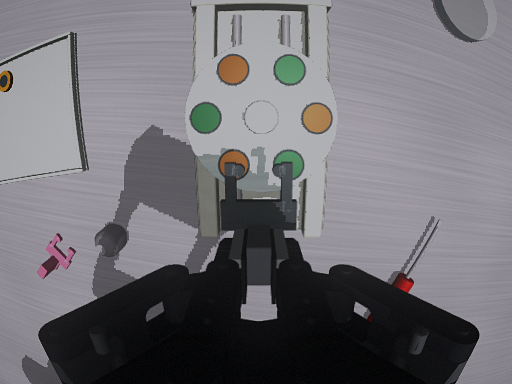

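```bash
python3 - <<'E'
import cv2
t=cv2.imread("pics/w5.png")
a=cv2.resize(t[0:240,180:345],None,fx=3.6,fy=2.5,interpolation=cv2.INTER_CUBIC)
cv2.imwrite("pics/w5a.png",cv2.convertScaleAbs(a,alpha=1.4))
a=cv2.resize(t[155:235,215:305],None,fx=7,fy=7,interpolation=cv2.INTER_CUBIC)
cv2.imwrite("pics/w5c.png",cv2.convertScaleAbs(a,alpha=2.5))
E
```

```text
(no output)
```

View pics/w5a.png

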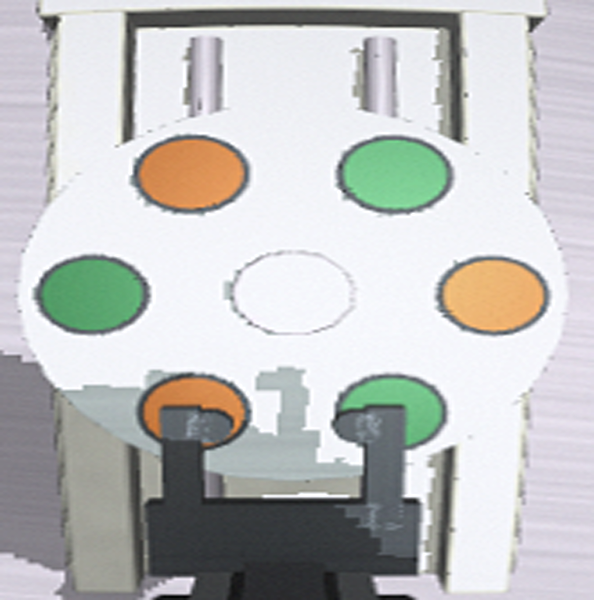

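View pics/w5c.png

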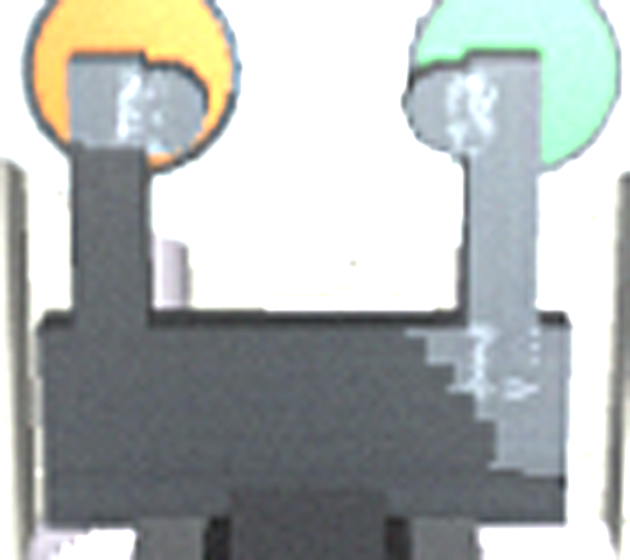

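```bash
python3 - <<'E'
from h import *
import pickle
c,(p,R,st)=pickle.load(open('w5.pkl','rb'))
Rc=np.array(c['R'])
f=lambda u,v:(215+u/7,155+v/7)
def tplane(u,v,zt):
    o,d=ray(c,u,v,True); o=R.T@(o-p); d=R.T@d; return (o+d*(zt-o[2])/d[2])
L=LOC.copy();L[:,1]*=-1   # tool y = -clip y
uv=[(45,325),(568,325),(47,520),(565,520),(70,62),(540,62)]
W=[tplane(*f(*q),.0124)[:2] for q in uv]
o,y,Ro,r=fit(L,W);print('clip origin in tool',o,'yaw in tool',y,(r*1e3).round(1).tolist())
m=cv2.imread('pics/w5.png');hs=cv2.cvtColor(m,cv2.COLOR_BGR2HSV)
P=[]
# upper 4 unoccluded discs
for lo,hi in(((5,120,60),(22,255,255)),((45,80,40),(85,255,255))):
    mk=cv2.inRange(hs,lo,hi);mk[:,:185]=0;mk[:,340:]=0;mk[145:]=0
    n,l,s,ce=cv2.connectedComponentsWithStats(mk)
    for i in range(1,n):
        if s[i,4]>100: P.append(plane(c,*ce[i],.066,True)[:2]); 
P=np.array(P); print(P.round(4))
A=np.c_[2*P,np.ones(len(P))]; x=np.linalg.lstsq(A,(P**2).sum(1),rcond=None)[0]; print('wheel centre',x[:2],'r',np.sqrt(x[2]+x[0]**2+x[1]**2))
g=lambda u,v:(180+u/3.6,v/2.5)
h=plane(c,*g(294,293),.079,True);print('head',h)
# yaw from channel edges / rods; z guess
for n,(a,b),z in (('rodL',((207,40),(205,112)),.03),('rodR',((380,40),(383,112)),.03),('innerL',((128,15),(131,135)),.035),('innerR',((463,15),(463,140)),.035),('bar',((42,22),(543,25)),.035)):
    A=plane(c,*g(*a),z,True);B=plane(c,*g(*b),z,True);d=A-B;print(n,A.round(4),B.round(4),np.degrees(np.arctan2(d[1],d[0])))
E
```

```text
clip origin in tool [0.03116178 0.00029799] yaw in tool -0.08014585825560513 [[0.0, -0.7], [0.1, 0.6], [-0.5, -0.3], [-0.4, 0.3], [0.4, -0.3], [0.4, 0.4]]
[[ 0.5565 -0.0947]
 [ 0.5267 -0.1631]
 [ 0.5614 -0.1375]
 [ 0.5171 -0.0775]]
wheel centre [ 0.5219055  -0.12031003] r 0.043062598910126655
head [ 0.52178196 -0.12077319  0.079     ]
rodL [ 0.6122 -0.0892  0.03  ] [ 0.5844 -0.092   0.03  ] 5.881647202657244
rodR [ 0.6172 -0.1316  0.03  ] [ 0.5895 -0.1353  0.03  ] 7.542435435610947
innerL [ 0.6191 -0.0691  0.035 ] [ 0.5734 -0.0756  0.035 ] 8.209865684976162
innerR [ 0.6287 -0.1506  0.035 ] [ 0.581  -0.1553  0.035 ] 5.610601450337639
bar [ 0.6156 -0.0477  0.035 ] [ 0.6288 -0.1709  0.035 ] 96.09964203574198
```

{"name": "arm_command", "arguments": {
  "slide": [
    [0.0005,0.0002,0.008],
    [0.0005,0.0002,0.012],
    [0.0005,0.0002,0.012],
    [0.0005,0.0002,0.012],
    [0.0005,0.0002,0.01],
    [0,0,0.008],
    [0,0,0.004],
    [0,0,0]
  ],
  "angular": [
    [-0.05,0.1,0],
    [-0.05,0.1,0],
    [0,0.1,0],
    [0,0,0],
    [0,0,0],
    [0,0,0],
    [0,0,0],
    [0,0,0]
  ],
  "hand": [0.005,0.005,0.005,0.005,0.005,0.005,0.005,0.005]
}}

```text
time: 9.25
tool_pos: [0.4593, -0.1263, 0.0875]
tcp_rot: [-3.133, -0.177, 0.007]
wrist_force: [-0.4, 0.7, -0.5]
width: 0.127
```

```bash
python3 - <<'E'
from h import *
plan([.4611,-.1269,.0845],6.5)
E
```

```text
pos [ 0.4593 -0.1263  0.0875] t 9.25 rows 8 rv [-0.22  0.25 -0.05] F [-0.4  0.7 -0.5] w 0.127
slide [[0.0002, 0.0001, 0.0004], [0.0002, 0.0001, 0.0004], [0.0002, 0.0001, 0.0004], [0.0002, 0.0001, 0.0004], [0.0002, 0.0001, 0.0004], [0.0002, 0.0001, 0.0004], [0.0002, 0.0001, 0.0004], [0.0002, 0.0001, 0.0004]]
ang/row [-0.03  0.03 -0.01]
```

{"name": "arm_command", "arguments": {
  "slide": [
    [0.0018,0.0008,0.001],
    [0,0,0.001],
    [0,0,0],
    [0,0,0.001],
    [0,0,0],
    [0,0,0.001],
    [0,0,0],
    [0,0,0]
  ],
  "angular": [
    [-0.15,0.25,0],
    [0,0,0],
    [0,0,0],
    [0,0,0],
    [0,0,0],
    [0,0,0],
    [0,0,0],
    [0,0,0]
  ],
  "hand": [0.005,0.005,0.005,0.005,0.005,0.005,0.005,0.005]
}}

```text
time: 10.05
tool_pos: [0.4633, -0.1276, 0.0854]
tcp_rot: [3.136, 0.177, 0.007]
wrist_force: [0.1, -0.0, -0.6]
width: 0.128
```

```bash
python3 - <<'E'
from h import *
import pickle
plan([.4611,-.1269,.0834],6.5)
c=bot.get_calibration('wrist'); im=bot.read_camera('wrist')
pickle.dump((c,tool()),open('w6.pkl','wb'))
cv2.imwrite('pics/w6.png',im[:,:,::-1])
E
```

```text
pos [ 0.4633 -0.1276  0.0854] t 10.05 rows 8 rv [ 0.06 -0.27 -0.04] F [ 0.1 -0.  -0.6] w 0.128
slide [[-0.0003, -0.0001, 0.0003], [-0.0003, -0.0001, 0.0003], [-0.0003, -0.0001, 0.0003], [-0.0003, -0.0001, 0.0003], [-0.0003, -0.0001, 0.0003], [-0.0003, -0.0001, 0.0003], [-0.0003, -0.0001, 0.0003], [-0.0003, -0.0001, 0.0003]]
ang/row [ 0.01 -0.03 -0.01]
```

View pics/w6.png

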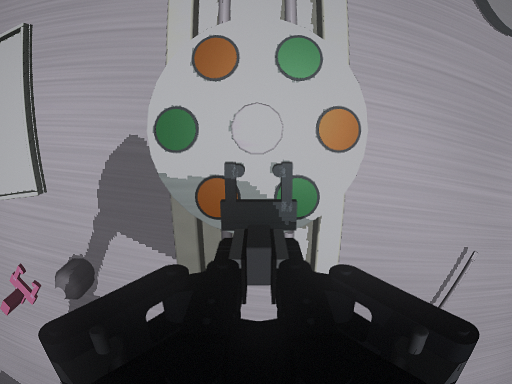

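```bash
cat >>h.py <<'E'
import pickle
def discs(name,zc=.066):
    "wheel centre (world, and relative to tool axes)"
    p,R,st=tool(); c=bot.get_calibration('wrist'); im=bot.read_camera('wrist')
    cv2.imwrite(f'pics/{name}.png',im[:,:,::-1]); pickle.dump((c,(p,R,st)),open(name+'.pkl','wb'))
    return discs2(name)
def discs2(name,zc=.066):
    c,(p,R,st)=pickle.load(open(name+'.pkl','rb')); m=cv2.imread(f'pics/{name}.png')
    hs=cv2.cvtColor(m,cv2.COLOR_BGR2HSV);P=[]
    for lo,hi in(((5,120,60),(22,255,255)),((45,80,40),(85,255,255))):
        mk=cv2.inRange(hs,lo,hi)
        n,l,s,ce=cv2.connectedComponentsWithStats(mk)
        for i in range(1,n):
            x,y,w,h,a=s[i]
            if a>250 and a>.68*w*h and 130<x<380: P.append(plane(c,*ce[i],zc,True)[:2])
    P=np.array(P);A=np.c_[2*P,np.ones(len(P))]; x=np.linalg.lstsq(A,(P**2).sum(1),rcond=None)[0]
    print('n',len(P),'wheel',x[:2].round(4),'r',np.sqrt(x[2]+x[0]**2+x[1]**2).round(4),'rel tool',(R.T@(np.r_[x[:2],zc]-p)).round(4))
    return x[:2]
E
python3 -c "
from h import *
discs2('w6')"
```

```text
n 6 wheel [ 0.5213 -0.1204] r 0.0434 rel tool [ 0.0583 -0.0006  0.0196]
```

{"name": "arm_command", "arguments": {
  "slide": [
    [0,-0.0009,0.001],
    [0,0,0],
    [0,0,0.0006],
    [0,0,0],
    [0,0,0],
    [0,0,0],
    [0,0,0],
    [0,0,0]
  ],
  "angular": [
    [0,-0.2,0],
    [0,0,0],
    [0,0,0],
    [0,0,0],
    [0,0,0],
    [0,0,0],
    [0,0,0],
    [0,0,0]
  ],
  "hand": [0.005,0.005,0.005,0.005,0.005,0.005,0.005,0.005]
}}

```text
time: 10.9
tool_pos: [0.4631, -0.1265, 0.0836]
tcp_rot: [3.136, 0.177, 0.001]
wrist_force: [0.3, -0.4, -0.4]
width: 0.131
```

```bash
python3 - <<'E'
from h import *
plan([.4611,-.1269,.0834],6.5)
discs('w7')
E
```

```text
pos [ 0.4631 -0.1265  0.0836] t 10.9 rows 8 rv [ 0.05 -0.03 -0.04] F [ 0.3 -0.4 -0.4] w 0.131
slide [[-0.0003, 0.0, 0.0], [-0.0003, 0.0, 0.0], [-0.0003, 0.0, 0.0], [-0.0003, 0.0, 0.0], [-0.0003, 0.0, 0.0], [-0.0003, 0.0, 0.0], [-0.0003, 0.0, 0.0], [-0.0003, 0.0, 0.0]]
ang/row [ 0.01 -0.   -0.01]
n 6 wheel [ 0.5213 -0.1204] r 0.0434 rel tool [0.0585 0.0004 0.0176]
```

{"name": "arm_command", "arguments": {
  "slide": [
    [0,0,0.0004],
    [0,0,0],
    [0,0,0.0003],
    [0,0,0],
    [0,0,0],
    [0,0,0],
    [0,0,0],
    [0,0,0]
  ],
  "angular": [
    [0,0,0],
    [0,0,0],
    [0,0,0],
    [0,0,0],
    [0,0,0],
    [0,0,0],
    [0,0,0],
    [0,0,0]
  ],
  "hand": [0.005,0.005,0.005,0.005,0.005,0.005,0.005,0.005]
}}

```text
time: 11.75
tool_pos: [0.4635, -0.1266, 0.0835]
tcp_rot: [3.136, 0.177, 0.002]
wrist_force: [-1.0, 0.2, 0.7]
width: 0.127
```

{"name": "arm_command", "arguments": {
  "slide": [
    [0.002,0,0],
    [0.002,0,0],
    [0.002,0,0],
    [0.002,0,0],
    [0.002,0,0],
    [0,0,0],
    [0,0,0],
    [0,0,0]
  ],
  "angular": [
    [0,0,0],
    [0,0,0],
    [0,0,0],
    [0,0,0],
    [0,0,0],
    [0,0,0],
    [0,0,0],
    [0,0,0]
  ],
  "hand": [0.005,0.005,0.005,0.005,0.005,0.005,0.005,0.005]
}}

```text
time: 12.55
tool_pos: [0.4744, -0.1256, 0.0835]
tcp_rot: [3.135, 0.177, 0.002]
wrist_force: [-1.4, -0.3, 0.7]
width: 0.131
```

```bash
python3 - <<'E'
from h import *
plan([.4735,-.1269,.0834],6.5)
discs('w8')
E
```

```text
pos [ 0.4744 -0.1256  0.0835] t 12.55 rows 8 rv [ 0.08 -0.06 -0.03] F [-1.4 -0.3  0.7] w 0.131
slide [[-0.0001, 0.0002, 0.0], [-0.0001, 0.0002, 0.0], [-0.0001, 0.0002, 0.0], [-0.0001, 0.0002, 0.0], [-0.0001, 0.0002, 0.0], [-0.0001, 0.0002, 0.0], [-0.0001, 0.0002, 0.0], [-0.0001, 0.0002, 0.0]]
ang/row [ 0.01 -0.01 -0.  ]
n 4 wheel [ 0.5222 -0.1203] r 0.0429 rel tool [0.0481 0.0001 0.0176]
```

View pics/w8.png

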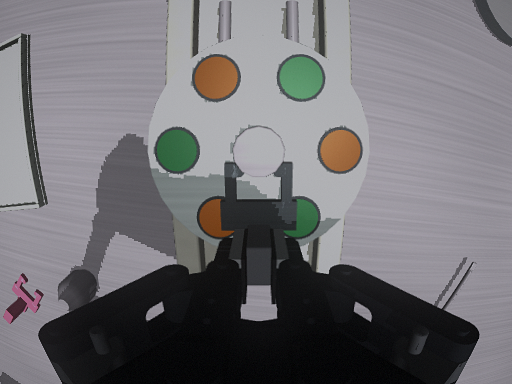

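{"name": "arm_command", "arguments": {
  "slide": [
    [0.002,0,0],
    [0.002,0,0],
    [0.002,0,0],
    [0.002,0,0],
    [0.002,0,0],
    [0.002,0,0],
    [0.002,0,0],
    [0,0,0]
  ],
  "angular": [
    [0,0,0],
    [0,0,0],
    [0,0,0],
    [0,0,0],
    [0,0,0],
    [0,0,0],
    [0,0,0],
    [0,0,0]
  ],
  "hand": [0.005,0.005,0.005,0.005,0.005,0.005,0.005,0.005]
}}

```text
time: 13.4
tool_pos: [0.488, -0.1241, 0.0835]
tcp_rot: [3.135, 0.177, -0.003]
wrist_force: [-2.7, -1.0, 2.2]
width: 0.131
```

```bash
python3 - <<'E'
from h import *
plan([.4735,-.1269,.0834],6.5)
discs('w9')
E
```

```text
pos [ 0.488  -0.1241  0.0835] t 13.4 rows 8 rv [ 0.07  0.12 -0.02] F [-2.7 -1.   2.2] w 0.131
slide [[-0.0018, 0.0001, 0.0], [-0.0018, 0.0001, 0.0], [-0.0018, 0.0001, 0.0], [-0.0018, 0.0001, 0.0], [-0.0018, 0.0001, 0.0], [-0.0018, 0.0001, 0.0], [-0.0018, 0.0001, 0.0], [-0.0018, 0.0001, 0.0]]
ang/row [ 0.01  0.02 -0.  ]
n 4 wheel [ 0.5317 -0.1192] r 0.043 rel tool [0.044  0.0001 0.0174]
```

{"name": "arm_command", "arguments": {
  "slide": [
    [0.002,0,-0.0002],
    [0.002,0,0],
    [0.002,0,0],
    [0.002,0,0],
    [0.002,0,0],
    [0.002,0,0],
    [0.002,0,0],
    [0,0,0]
  ],
  "angular": [
    [0,0,0],
    [0,0,0],
    [0,0,0],
    [0,0,0],
    [0,0,0],
    [0,0,0],
    [0,0,0],
    [0,0,0]
  ],
  "hand": [0.005,0.005,0.005,0.005,0.005,0.005,0.005,0.005]
}}

```text
time: 14.25
tool_pos: [0.5028, -0.1224, 0.0836]
tcp_rot: [3.135, 0.177, -0.004]
wrist_force: [-2.0, -1.2, 2.3]
width: 0.13
```

```bash
python3 - <<'E'
from h import *
plan([.4735,-.1269,.0834],6.5)
discs('w10')
E
```

```text
pos [ 0.5028 -0.1224  0.0836] t 14.25 rows 8 rv [ 0.07  0.15 -0.03] F [-2.  -1.2  2.3] w 0.13
slide [[-0.0037, 0.0001, 0.0], [-0.0037, 0.0001, 0.0], [-0.0037, 0.0001, 0.0], [-0.0037, 0.0001, 0.0], [-0.0037, 0.0001, 0.0], [-0.0037, 0.0001, 0.0], [-0.0037, 0.0001, 0.0], [-0.0037, 0.0001, 0.0]]
ang/row [ 0.01  0.02 -0.  ]
n 4 wheel [ 0.5465 -0.1175] r 0.0429 rel tool [0.0439 0.0001 0.0174]
```

{"name": "arm_command", "arguments": {
  "slide": [
    [0.002,0,-0.0002],
    [0.002,0,0],
    [0.002,0,0],
    [0.002,0,0],
    [0.002,0,0],
    [0.002,0,0],
    [0,0,0],
    [0,0,0]
  ],
  "angular": [
    [0,0.1,0],
    [0,0,0],
    [0,0,0],
    [0,0,0],
    [0,0,0],
    [0,0,0],
    [0,0,0],
    [0,0,0]
  ],
  "hand": [0.005,0.005,0.005,0.005,0.005,0.005,0.005,0.005]
}}

```text
time: 15.1
tool_pos: [0.5112, -0.1215, 0.0838]
tcp_rot: [3.135, 0.179, -0.018]
wrist_force: [-3.4, -0.8, 3.7]
width: 0.126
```

```bash
python3 - <<'E'
from h import *
plan([.4735,-.1269,.0834],6.5)
discs('w11')
E
```

```text
pos [ 0.5112 -0.1215  0.0838] t 15.1 rows 8 rv [0.02 0.64 0.03] F [-3.4 -0.8  3.7] w 0.126
slide [[-0.0048, 0.0001, 0.0001], [-0.0048, 0.0001, 0.0001], [-0.0048, 0.0001, 0.0001], [-0.0048, 0.0001, 0.0001], [-0.0048, 0.0001, 0.0001], [-0.0048, 0.0001, 0.0001], [-0.0048, 0.0001, 0.0001], [-0.0048, 0.0001, 0.0001]]
ang/row [0.   0.08 0.  ]
n 4 wheel [ 0.5545 -0.1166] r 0.0429 rel tool [0.0437 0.0001 0.0173]
```

{"name": "arm_command", "arguments": {
  "slide": [
    [0.002,0,-0.0003],
    [0.002,0,0],
    [0.002,0,0],
    [0.002,0,0],
    [0.003,0,0],
    [0.003,0,0],
    [0.003,0,0],
    [0.003,0,0]
  ],
  "angular": [
    [0,0.3,0],
    [0,0.2,0],
    [0,0.2,0],
    [0,0.1,0],
    [0,0.1,0],
    [0,0.1,0],
    [0,0.1,0],
    [0,0.1,0]
  ],
  "hand": [0.005,0.005,0.005,0.005,0.005,0.005,0.005,0.005]
}}

```text
time: 15.95
tool_pos: [0.5149, -0.121, 0.0842]
tcp_rot: [-3.135, -0.183, 0.044]
wrist_force: [-13.6, -2.7, 12.7]
width: 0.127
```

```bash
python3 - <<'E'
from h import *
plan([.4735,-.1269,.0834],6.5)
discs('w12')
E
```

```text
pos [ 0.5149 -0.121   0.0842] t 15.95 rows 8 rv [-0.13  1.61  0.19] F [-13.6  -2.7  12.7] w 0.127
slide [[-0.0052, 0.0001, 0.0002], [-0.0052, 0.0001, 0.0002], [-0.0052, 0.0001, 0.0002], [-0.0052, 0.0001, 0.0002], [-0.0052, 0.0001, 0.0002], [-0.0052, 0.0001, 0.0002], [-0.0052, 0.0001, 0.0001], [-0.0052, 0.0001, 0.0001]]
ang/row [-0.02  0.2   0.02]
n 4 wheel [ 0.5575 -0.1163] r 0.0429 rel tool [0.0433 0.0003 0.017 ]
```

View pics/w12.png

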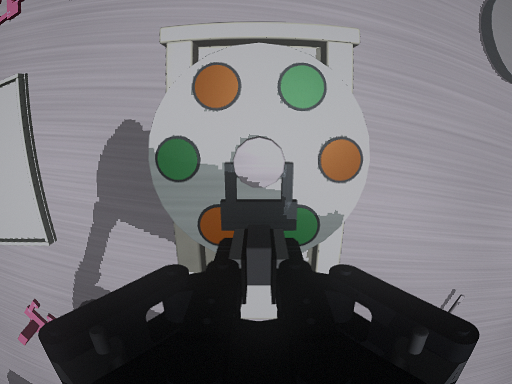

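{"name": "arm_command", "arguments": {
  "slide": [
    [0,0,-0.0002],
    [0,0,-0.0002],
    [0,0,0],
    [0,0,0],
    [0,0,0],
    [0,0,0],
    [0,0,0],
    [0,0,0]
  ],
  "angular": [
    [0,0.5,0],
    [0,0.5,0],
    [0,0.5,0],
    [0,0.3,0],
    [0,0.2,0],
    [0,0,0],
    [0,0,0],
    [0,0,0]
  ],
  "hand": [0.005,0.005,0.005,0.005,0.005,0.005,0.005,0.005]
}}

```text
time: 16.8
tool_pos: [0.5117, -0.1214, 0.0835]
tcp_rot: [-3.133, -0.184, -0.0]
wrist_force: [-3.4, -1.2, 2.1]
width: 0.127
```

```bash
python3 - <<'E'
from h import *
plan([.4735,-.1269,.0834],6.5)
discs('w13')
E
```

```text
pos [ 0.5117 -0.1214  0.0835] t 16.8 rows 8 rv [-0.18 -0.02  0.21] F [-3.4 -1.2  2.1] w 0.127
slide [[-0.0048, 0.0001, 0.0], [-0.0048, 0.0001, 0.0], [-0.0048, 0.0001, 0.0], [-0.0048, 0.0001, 0.0], [-0.0048, 0.0001, 0.0], [-0.0048, 0.0001, 0.0], [-0.0048, 0.0001, 0.0], [-0.0048, 0.0001, 0.0]]
ang/row [-0.02 -0.    0.03]
n 4 wheel [ 0.5542 -0.1167] r 0.043 rel tool [0.0427 0.0004 0.0175]
```

{"name": "arm_command", "arguments": {
  "slide": [
    [0.002,0,0],
    [0.002,0,0],
    [0.002,0,0],
    [0.003,0,0],
    [0.003,0,0],
    [0.003,0,0],
    [0.003,0,0],
    [0.003,0,0]
  ],
  "angular": [
    [0,0.2,0.1],
    [0,0.25,0.1],
    [0,0.3,0],
    [0,0.35,0],
    [0,0.4,0],
    [0,0.5,0],
    [0,0.5,0],
    [0,0.5,0]
  ],
  "hand": [0.005,0.005,0.005,0.005,0.005,0.005,0.005,0.005]
}}

```text
time: 17.65
tool_pos: [0.5154, -0.1209, 0.0834]
tcp_rot: [-3.13, -0.186, -0.019]
wrist_force: [-12.4, -4.0, 11.5]
width: 0.131
```

```bash
python3 - <<'E'
from h import *
plan([.4735,-.1269,.0834],6.5)
discs('w14')
E
```

```text
pos [ 0.5154 -0.1209  0.0834] t 17.65 rows 8 rv [-0.33 -0.73  0.3 ] F [-12.4  -4.   11.5] w 0.131
slide [[-0.0053, 0.0001, -0.0001], [-0.0053, 0.0001, -0.0001], [-0.0053, 0.0001, -0.0001], [-0.0053, 0.0001, -0.0], [-0.0053, 0.0001, -0.0], [-0.0053, 0.0001, -0.0], [-0.0053, 0.0001, -0.0], [-0.0053, 0.0002, -0.0]]
ang/row [-0.04 -0.09  0.04]
n 4 wheel [ 0.5574 -0.1163] r 0.0429 rel tool [0.042  0.0005 0.0179]
```

{"name": "arm_command", "arguments": {
  "slide": [
    [0.002,0,-0.0015],
    [0.003,0,-0.0015],
    [0.003,0,-0.0015],
    [0.003,0,-0.0015],
    [0.003,0,-0.0015],
    [0.003,0,-0.0015],
    [0.003,0,-0.0015],
    [0.003,0,-0.0015]
  ],
  "angular": [
    [-0.1,0.1,0.1],
    [-0.1,0.2,0.1],
    [0,0.2,0.1],
    [0,0.2,0],
    [0,0.3,0],
    [0,0.3,0],
    [0,0.3,0],
    [0,0.3,0]
  ],
  "hand": [0.005,0.005,0.005,0.005,0.005,0.005,0.005,0.005]
}}

```text
time: 18.5
tool_pos: [0.5257, -0.1186, 0.0853]
tcp_rot: [-3.129, -0.18, -0.028]
wrist_force: [-7.0, -5.8, -4.7]
width: 0.131
```

```bash
python3 - <<'E'
from h import *
plan([.4735,-.1269,.0834],6.5)
discs('w15')
E
```

```text
pos [ 0.5257 -0.1186  0.0853] t 18.5 rows 8 rv [-0.35 -1.04  0.09] F [-7.  -5.8 -4.7] w 0.131
slide [[-0.0066, 0.0003, 0.0001], [-0.0066, 0.0003, 0.0001], [-0.0066, 0.0003, 0.0001], [-0.0066, 0.0003, 0.0002], [-0.0066, 0.0003, 0.0002], [-0.0066, 0.0003, 0.0002], [-0.0066, 0.0003, 0.0002], [-0.0066, 0.0003, 0.0002]]
ang/row [-0.04 -0.13  0.01]
n 4 wheel [ 0.556  -0.1164] r 0.0429 rel tool [0.03   0.0014 0.0199]
```

View pics/w15.png

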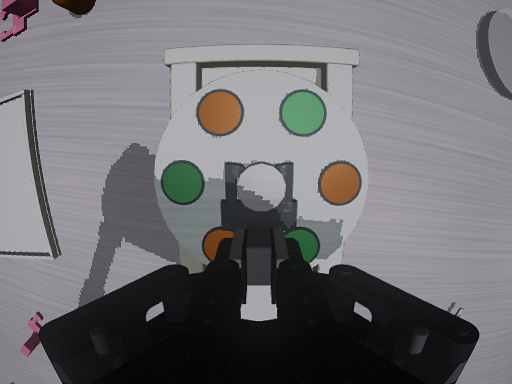

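{"name": "arm_command", "arguments": {
  "slide": [
    [0.0005,0.0006,0.0007],
    [0.0005,0.0004,0.0006],
    [0,0,0.0004],
    [0,0,0],
    [0,0,0],
    [0,0,0],
    [0,0,0],
    [0,0,0]
  ],
  "angular": [
    [-0.2,-0.4,0],
    [-0.1,-0.4,0],
    [0,-0.2,0],
    [0,0,0],
    [0,0,0],
    [0,0,0],
    [0,0,0],
    [0,0,0]
  ],
  "hand": [0.005,0.005,0.005,0.005,0.005,0.005,0.005,0.005]
}}

```text
time: 19.35
tool_pos: [0.5244, -0.1192, 0.0846]
tcp_rot: [-3.134, -0.182, 0.013]
wrist_force: [-4.0, -2.9, -4.6]
width: 0.127
```

```bash
python3 - <<'E'
from h import *
plan([.4735,-.1269,.0834],6.5)
discs('w16')
E
```

```text
pos [ 0.5244 -0.1192  0.0846] t 19.35 rows 8 rv [-0.18  0.46  0.16] F [-4.  -2.9 -4.6] w 0.127
slide [[-0.0064, 0.0002, 0.0002], [-0.0064, 0.0002, 0.0002], [-0.0064, 0.0002, 0.0002], [-0.0064, 0.0002, 0.0002], [-0.0064, 0.0002, 0.0002], [-0.0064, 0.0002, 0.0002], [-0.0064, 0.0002, 0.0002], [-0.0064, 0.0002, 0.0002]]
ang/row [-0.02  0.06  0.02]
n 4 wheel [ 0.5544 -0.1166] r 0.043 rel tool [0.0302 0.001  0.0184]
```

{"name": "arm_command", "arguments": {
  "slide": [
    [0,0.0007,0.001],
    [0,0,0.0006],
    [0,0,0],
    [0.001,0,0],
    [0.0015,0,0],
    [0.0015,0,0],
    [0,0,0],
    [0,0,0]
  ],
  "angular": [
    [0,0.3,0.1],
    [0,0.1,0],
    [0,0,0],
    [0,0.1,0],
    [0,0.1,0],
    [0,0.1,0],
    [0,0,0],
    [0,0,0]
  ],
  "hand": [0.005,0.005,0.005,0.005,0.005,0.005,0.005,0.005]
}}

```text
time: 20.2
tool_pos: [0.5247, -0.1194, 0.0842]
tcp_rot: [-3.132, -0.181, 0.006]
wrist_force: [-5.8, -2.6, -1.8]
width: 0.128
```

```bash
python3 - <<'E'
from h import *
plan([.4735,-.1269,.0834],6.5)
discs('w17')
t=cv2.imread('pics/w17.png'); cv2.imwrite('pics/w17c.png',cv2.convertScaleAbs(cv2.resize(t[140:250,200:320],None,fx=5,fy=5,interpolation=cv2.INTER_CUBIC),alpha=1.6))
E
```

```text
pos [ 0.5247 -0.1194  0.0842] t 20.2 rows 8 rv [-0.28  0.19  0.12] F [-5.8 -2.6 -1.8] w 0.128
slide [[-0.0065, 0.0002, 0.0001], [-0.0065, 0.0002, 0.0001], [-0.0065, 0.0002, 0.0001], [-0.0065, 0.0002, 0.0001], [-0.0065, 0.0002, 0.0001], [-0.0065, 0.0002, 0.0001], [-0.0065, 0.0002, 0.0001], [-0.0065, 0.0002, 0.0001]]
ang/row [-0.04  0.02  0.01]
n 4 wheel [ 0.5547 -0.1166] r 0.0429 rel tool [0.0303 0.0008 0.0181]
```

View pics/w17c.png

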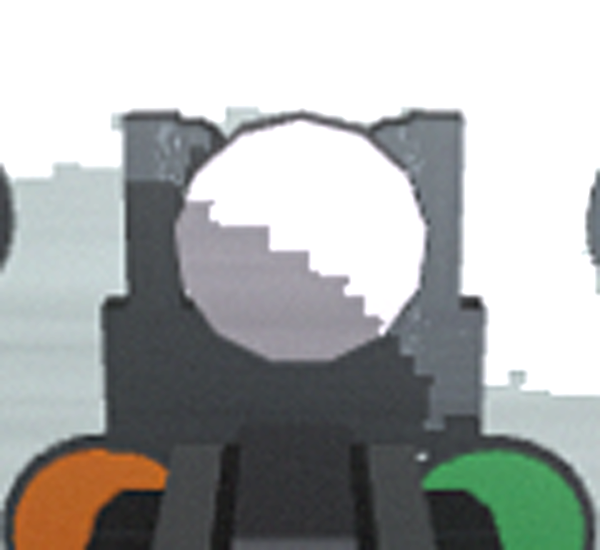

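{"name": "arm_command", "arguments": {
  "slide": [
    [-0.0006,0.0005,0.0004],
    [0,0.0003,0],
    [0,0,0],
    [0,0,0],
    [0,0,0],
    [0,0,0],
    [0,0,0],
    [0,0,0]
  ],
  "angular": [
    [0,0.1,0],
    [0,0,0],
    [0,0,0],
    [0,0,0],
    [0,0,0],
    [0,0,0],
    [0,0,0],
    [0,0,0]
  ],
  "hand": [0.005,0.005,0.005,0.014,0.02,0.026,0.032,0.036]
}}

```text
time: 21.05
tool_pos: [0.5323, -0.1198, 0.0886]
tcp_rot: [-3.133, -0.18, -0.024]
wrist_force: [-0.2, 0.1, -0.9]
width: 0.42
```

```bash
python3 - <<'E'
from h import *
plan([.4735,-.1269,.0834],6.5)
discs('w18')
E
```

```text
pos [ 0.5323 -0.1198  0.0886] t 21.05 rows 8 rv [-0.17 -0.9   0.07] F [-0.2  0.1 -0.9] w 0.42
slide [[-0.0074, 0.0, 0.0005], [-0.0074, 0.0, 0.0005], [-0.0074, 0.0, 0.0006], [-0.0074, 0.0, 0.0006], [-0.0074, 0.0, 0.0006], [-0.0074, 0.0, 0.0006], [-0.0074, 0.0, 0.0006], [-0.0074, 0.0, 0.0006]]
ang/row [-0.02 -0.11  0.01]
n 6 wheel [ 0.5539 -0.1167] r 0.0423 rel tool [ 0.0215 -0.0005  0.0229]
```

View pics/w18.png

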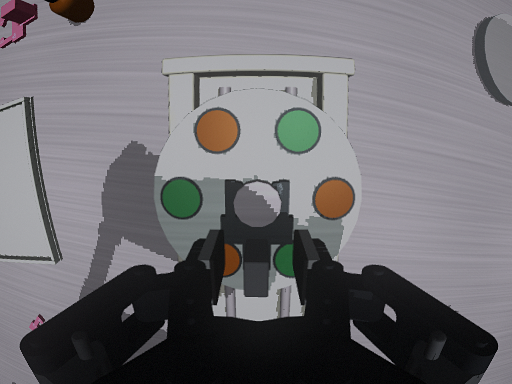

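{"name": "arm_command", "arguments": {
  "slide": [
    [-0.003,0,-0.003],
    [-0.004,0,-0.008],
    [0,0,-0.015],
    [0,0,-0.02],
    [0,0,-0.025],
    [0,0,-0.025],
    [0,0,-0.015],
    [0,0,0]
  ],
  "angular": [
    [0,0,0],
    [0,0,0],
    [0,0,0],
    [0,0,0],
    [0,0,0],
    [0,0,0],
    [0,0,0],
    [0,0,0]
  ],
  "hand": [0.036,0.036,0.036,0.036,0.036,0.036,0.036,0.036]
}}

```text
time: 21.9
tool_pos: [0.5203, -0.1212, 0.2059]
tcp_rot: [-3.132, -0.179, -0.022]
wrist_force: [-0.4, 0.5, 0.1]
width: 0.426
```

```bash
python3 - <<'E'
from h import *
plan([.4735,-.1269,.0834],6.5)
discs('w19')
t=cv2.imread('pics/w19.png'); cv2.imwrite('pics/w19c.png',cv2.convertScaleAbs(cv2.resize(t[80:280,160:360],None,fx=3,fy=3,interpolation=cv2.INTER_CUBIC),alpha=1.6))
s=bot.read_camera('scene')[:,:,::-1];cv2.imwrite('pics/s19.png',s)
E
```

```text
pos [ 0.5203 -0.1212  0.2059] t 21.9 rows 8 rv [-0.2  -0.82  0.04] F [-0.4  0.5  0.1] w 0.426
slide [[-0.0061, 0.0001, 0.0152], [-0.0061, 0.0001, 0.0152], [-0.0061, 0.0001, 0.0152], [-0.006, 0.0001, 0.0153], [-0.006, 0.0001, 0.0153], [-0.006, 0.0001, 0.0153], [-0.006, 0.0001, 0.0153], [-0.0059, 0.0001, 0.0153]]
ang/row [-0.02 -0.1   0.01]
n 6 wheel [ 0.5527 -0.1168] r 0.043 rel tool [ 0.0306 -0.0002  0.1403]
```

View pics/w19c.png

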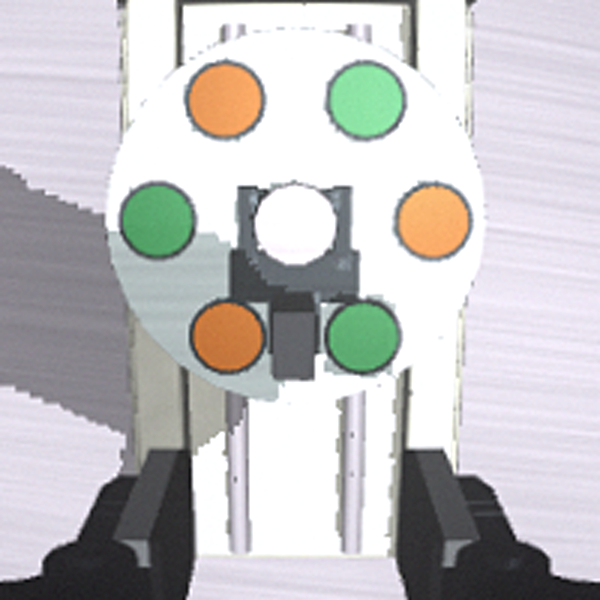

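View pics/s19.png

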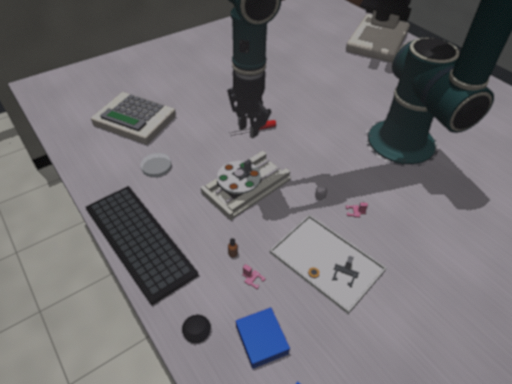

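```bash
python3 - <<'E'
from h import *
c,(p,R,st)=pickle.load(open('w19.pkl','rb'))
f=lambda u,v:(160+u/3,80+v/3)
W=[plane(c,*f(*q),.071,True)[:2] for q in ((231,254),(359,254),(231,301),(357,299),(238,188),(352,188))]
o,y,Ro,r=fit(LOC,W);w=np.array([.5527,-.1168]);print(o,y,(r*1e3).round(1).tolist(),'clip rel wheel (clip axes)',Ro.T@(o-w))
E
```

```text
[ 0.55258725 -0.11699417] 6.602779061269791 [[0.6, 0.6], [0.7, -0.2], [-0.7, 0.2], [-1.2, -0.9], [0.3, 0.1], [0.3, 0.2]] clip rel wheel (clip axes) [-0.00013432 -0.00017991]
```

```bash
python3 - <<'E'
import cv2
t=cv2.imread("pics/w18.png")
cv2.imwrite("pics/w18c.png",cv2.convertScaleAbs(cv2.resize(t[165:255,210:305],None,fx=6.5,fy=6.5,interpolation=cv2.INTER_CUBIC),alpha=1.8))
E
```

```text
(no output)
```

View pics/w18c.png

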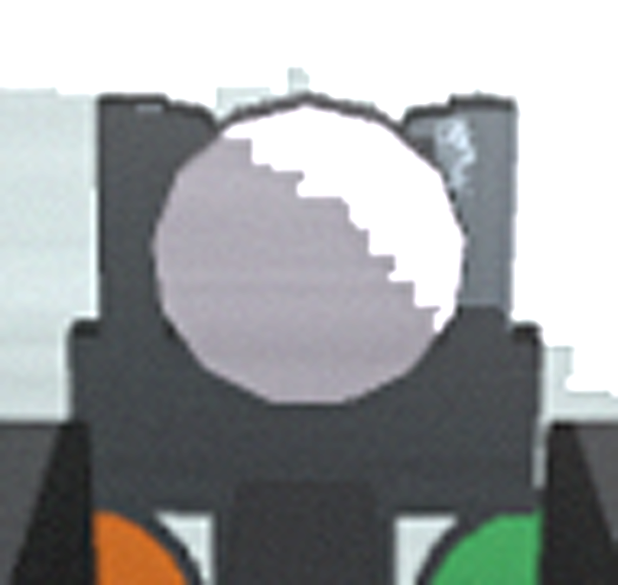

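```bash
python3 - <<'E'
from h import *
c,(p,R,st)=pickle.load(open('w18.pkl','rb'))
f=lambda u,v:(210+u/6.5,165+v/6.5)
W=[plane(c,*f(*q),.071,True)[:2] for q in ((72,335),(541,335),(92,508),(540,508),(98,108),(515,105))]
o,y,Ro,r=fit(LOC[[0,1,3,4,5]],[W[i] for i in(0,1,3,4,5)])
h=np.mean([plane(c,*f(*q),.079,True)[:2] for q in((155,247),(463,247),(308,105),(308,404))],0)
print(o,y,(r*1e3).round(1).tolist())
m=cv2.imread('pics/w18.png');hs=cv2.cvtColor(m,cv2.COLOR_BGR2HSV);P=[]
for lo,hi in(((5,120,60),(22,255,255)),((45,80,40),(85,255,255))):
    mk=cv2.inRange(hs,lo,hi);mk[225:]=0
    n,l,s,ce=cv2.connectedComponentsWithStats(mk)
    P+=[plane(c,*ce[i],.066,True)[:2] for i in range(1,n) if s[i,4]>250]
P=np.array(P);A=np.c_[2*P,np.ones(len(P))];x=np.linalg.lstsq(A,(P**2).sum(1),rcond=None)[0][:2]
print('wheel',x,len(P),'head',h); print('rel wheel',Ro.T@(o-x),'rel head',Ro.T@(o-h))
E
```

```text
[ 0.55309902 -0.116873  ] 6.9302597684818315 [[-0.3, 0.3], [-0.0, -0.4], [-0.3, -0.0], [0.3, 0.4], [0.3, -0.2]]
wheel [ 0.5527706  -0.11680748] 4 head [ 0.55331921 -0.11707884]
rel wheel [ 0.00031812 -0.00010467] rel head [-0.00019374  0.00023091]
```

```bash
python3 -c "
from h import *
print(bot.finish_job())"
```

```text
the job is handed in; nothing more can be done
None
```

The smaller clip is on the spindle and snapped home. I handed the job in at about 22 s, with the gripper open and about 0.12 m above the clip.

- **What I did:** I gripped the smaller clip by its tab and laid it on the wheel's face. I then pushed it along the unit's x. The wheel slid about 33 mm to its stop, and the clip snapped in on the third push.
- **Seating:** After release, the two closest looks put the clip's origin within about 0.3 mm of the spindle axis, lengthwise and sideways. The close view gave +0.3 mm and the farther one -0.1 mm. That difference is about what the cameras can resolve. The clip sat square to the unit, yaw 6.6–6.9° against about 6.5°.
- **Force:** At the end of each move call the push along x read at most 13.6 N. The first two pushes at the stop also pressed down with 12–13 N, because the tool sank and tilted. That made about 19 N in all at the highest reading, so I relieved it and lifted slightly while pushing. I did not see forces between readings, including at the snap itself.
- **On release:** The tool sprang about 8 mm forward and 4 mm up when the fingers opened, but the clip stayed in place.
- **Rest of the bench:** In the last scene picture the larger clip, the spacer and the other things in view looked to be where they started. I checked that by eye only.

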